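# Snap the lid home on the battery collection box

## Robot

A 6-joint arm with a two-finger parallel gripper is mounted at the origin on the work surface. World frame = base frame: x ahead of the robot, y to its left, z up, the work surface at z = 0. Lengths are in mm, angles in rad, forces in N, time in s.
With the tool pointing down it reaches from about 400 to 925 mm from the base axis. Payload 12.5 kg.
Tool frame: the origin (TCP) lies at the very end of the fingers, on their centre line; the grasp point (between the pads) lies 19 mm behind it; z points along the fingers, y is the line along which they close (so a half turn about z gives the same grasp; the last joint's range is limited). The gripper opens to 95 mm and grips with 3 to 60 N. Pads are 20 mm wide; open, the fingers measure 119 mm over their backs; the gripper's body (75 mm by 180 mm) begins 59 mm behind the grasp point.
Start: joints at [-1.269, 0.491, 1.559, -0, 1.092, -0.106], TCP at [247.893, -573.756, 214.661] pointing down, gripper open.
Joint ranges: [-3.1, 3.1], [-0.84, 2.19], [0.05, 2.79], [-1.13, 4.28], [0.06, 2.93], [-2.69, 2.69]. Speed limits (rad/s): [2.22, 2.22, 2.79, 3.14, 3.14, 3.14].

## Interface

Orientations are given as [roll, pitch, yaw] about the fixed x, y, z axes, in that order (R = Rz(yaw) Ry(pitch) Rx(roll)).
In Python, from cell import * gives the robot as it stands.
- The arm moves only by the tool jog_arm, never from a script. Its argument "targets" is a list of rows, each an object with "turn": the turn, a rotation vector about the world's x, y, z in degrees, a list of three; "slide": the shift along the world's x, y, z in mm, a list of three; "claw": the opening in per cent of the stroke, from 0 (shut) to 100 (fully open). In form: [{"turn": [wx, wy, wz], "slide": [x, y, z], "claw": claw}, ...]. A call has 1 to 5 rows; each row shifts and turns the commanded pose from where the row before left it; what a row does not reach is not made up. A row lasts 1/8 s, in which the tool goes at most 62.5 mm and 10.7 degrees, less where a joint would pass 70% of its speed; a pose out of reach is approached as far as the arm can. A call with a gripper value outside its range is refused whole. The fingers move at their own pace and stop on an object; the grip force is fixed at half the most. Time passes only in rows, so rows that do not move let the fingers close. It gives the time, the measured TCP pose, the force, the opening and the grip force at its end, in the units of the state.
- state(): the state, without advancing time (a new reading comes with each control period).
- read_camera(name): name is "scene" or "side" or "wrist"; returns a dict with "frame" (384x512x3 uint8, blue, green, red), "mtx" (3x3 intrinsics, pixels), "k1" (the pictures are not rectified: a ray, as slopes to the right and down, at radius r is drawn at 1 + k1 r^2 times it, then the intrinsics apply), "R" (3x3) and "t" (3): a world point X has camera coordinates R X + t. Camera axes: x right, y down, z forward; pixel columns grow to the right and rows downward; lengths in mm; the calibration is good to about 2 mm. A picture is of the moment at which its call begins. There is no depth.
- job_done(): hands the job in; it is judged then, once.
Trained networks look in the newest picture that a camera, given by its name, has taken for a name from the list of things; names that differ only in an ending like _2 or _b are one class to them, and where a whole thing is asked for, a point or a joint stands for the part that bears it (a point fixed in the world has none). Each returns a list of dicts, best first, with "conf" (0 to 1); they miss things now and then, are a little off and sometimes report something else, mostly with a low value. They report only what shows in the picture. A call takes as long as a camera call. They do not tell look-alikes from the thing itself.
- look_for(query, camera): "xy" ([column, row] in pixels, amid what is visible of it).
The state is a dict: "t": time; "joints": joint angles; "qvel": joint speeds; "tau": joint torques, N m; "eef_pos": TCP position; "tcp_rot": TCP orientation; "ft_force": force on the tool from outside, world axes, zero at the start; "moment": the same for the moment, N m; "opening": opening from 0.0 (shut) to 1.0 (fully open); "grip_force": force on a finger pad.
Only numpy, scipy, OpenCV 4.12 (cv2) and the standard library are available. Lean on these libraries where they do the work, as an engineer would, in place of code of your own. Each camera call takes 0.05 s, during which the arm holds its last target. There are 200 camera calls.

## Task

Pick up the loose lid by its grip rib, set it gently and squarely on the open battery collection box so that it rests on the two catches, and let go. Then press one end of the lid down until you feel it bear on the rubber seal, keep a firm push (about 20 N) on it for about a second, and only after that do the same at the other end, so that the lid ends level, down on the seal and released. Never press the lid onto the seal with more than 40 N or it cracks, and leave the bottle, jar and tin where they stand.

Things in the scene. Friction and masses are not known exactly. Their poses are not given: they have to be found in the camera images.
- box: Open red plastic battery collection box, fixed to the shelf: 120 (x) by 180 (y) by 90 mm high, walls 4 mm; z is up. Origin: centre of its underside.
- mouth (a point): Centre of the box's mouth, at rim level. Inside the +y and -y end walls, 81 mm from here, a friction catch (60 mm wide, 8 mm thick) stands 21 mm above the rim; the lid first rests on both. Each sinks only when pushed (one at about 4 to 8 N, the other at 8 to 12 N; they look alike) and stays where it is left.
- lid: Loose red plastic lid, about 180 g, lying right way up: 140 (x) by 200 (y) mm, z up. Origin: centre of its underside, level with the skirt's lower edge. Skirt 28 mm deep, flared, goes outside the box walls with 2 mm play at its top, 6 mm at its lower edge. Plate's top face 33 mm above the origin. Fits either way round. On the catches its origin is 83 mm above the box's origin.
- rib (a point): Centre of the top of the lid's grip rib, which stands in the middle of the lid: 14 mm (lid's x) by 60 mm (y), 30 mm high above the plate; this point is 63 mm above the lid's origin. The two dark slots beside it are only marks.
- end_a (a point): Where to press the lid's +y end: on the lid's top face and midline, 72 mm from its centre. On the catches it is 116 mm above the box's origin. Home is when the lid bears on the rubber seal strips along the box's long walls: their height differs each time (0 to 14 mm above the rim) and is not reported, so home lies 7 to 21 mm lower than on the catches and must be felt.
- end_b (a point): The same for the lid's -y end, 72 mm from its centre the other way.
- bottle: Bystander: upright blue plastic bottle, 66 mm wide, 210 mm high. Origin: centre of its underside.
- jar: Bystander: open clear glass jar, 80 mm wide, 115 mm high. Origin: centre of its underside.
- tin: Bystander: empty open steel tin, 74 mm wide, 105 mm high. Origin: centre of its underside.
Not all that is in view belongs to the job. What is shaped like the lid but turquoise is not meant.

How it is judged:
By the outcome, as a careful person would: the job done as asked, in the order asked, and still so for the second after the job is handed in, with the robot touching nothing.
It also fails if it takes over 64 s, if anything falls off the work surface, if the arm or the gripper's body presses on something with over 40 N, if the wrist force passes 120 N, or if a joint passes its speed limit or range.

## Working session

There is one attempt and no reset: what is moved stays moved. The work goes in short steps, Python scripts to look and compute and a tool call to move; the robot and the scene stay as the last step left them, time stands still between calls to the robot, and variables do not carry over. Pictures are saved under pics/ and viewed, at most 10 in all, crops included, and the job is handed in when it is done.

Besides the shell and the picture viewer there is one more tool, called after "Emit:" as name([rows], argument=value, ...), one row to a line, values as JSON. jog_arm: Moves the arm, as the interface text tells. Its arguments: {"type":"object","properties":{"targets":{"type":"array","items":{"type":"object","properties":{"turn":{"type":"array","items":{"type":"number"}},"slide":{"type":"array","items":{"type":"number"}},"claw":{"type":"number"}}}}},"required":["targets"]}

```bash
mkdir -p pics; python3 - <<'E'
from cell import *
import cv2,numpy as np
s=state();print(s['t'],s['eef_pos'],s['tcp_rot'],s['ft_force'])
ims=[]
for c in ["scene","side"]:
    d=read_camera(c);cv2.imwrite(f"pics/{c}0.png",d["frame"]);print(c,d["mtx"].tolist(),d["k1"],d["R"].tolist(),d["t"])
    for q in ["box","lid","rib","end_a","end_b","bottle","jar","tin"]:
        print(c,q,[(np.round(r["xy"]).tolist(),round(r["conf"],2)) for r in look_for(q,c)])
print(state()['t'])
E
```

```text
0.0 [ 247.79432813 -573.51528236  214.04079288] [-3.14047130e+00 -1.04050160e-04  4.07746463e-01] [0.21606837 0.08982719 0.95307299]
scene [[370.96117714417903, 0.0, 257.49368261123027], [0.0, 370.96117714417903, 188.0701256289173], [0.0, 0.0, 1.0]] 0.03813274267584585 [[0.1359745710684693, 0.9905429525035524, 0.018318713609059654], [0.5284737317019441, -0.056880187711614995, -0.8470420055386351], [-0.8379895171920511, 0.12485713232105079, -0.531210189646995]] [ -89.52427647 -198.13846661 1798.33875572]
scene box [([201.0, 200.0], 0.94)]
scene lid [([342.0, 246.0], 0.97), ([305.0, 207.0], 0.87)]
scene rib [([314.0, 169.0], 0.9), ([306.0, 207.0], 0.58), ([343.0, 246.0], 0.58), ([200.0, 197.0], 0.3)]
scene end_a [([315.0, 170.0], 0.92), ([341.0, 246.0], 0.91), ([304.0, 207.0], 0.57)]
scene end_b [([315.0, 170.0], 0.92), ([341.0, 246.0], 0.91), ([304.0, 207.0], 0.57)]
scene bottle [([374.0, 183.0], 0.6)]
scene jar [([118.0, 204.0], 0.7)]
scene tin []
side [[431.6623495093674, 0.0, 257.8924064280486], [0.0, 431.6623495093674, 200.00798220677274], [0.0, 0.0, 1.0]] -0.05469909858784656 [[-0.8943784413989191, -0.44725329668455255, 0.007189726395385169], [-0.3009742200653559, 0.5898161183718972, -0.7493540320601197], [0.3309104447080684, -0.6723700135442596, -0.6621305328027101]] [ 489.80950736  220.89075413 1103.79745017]
side box [([301.0, 184.0], 0.66)]
side lid [([306.0, 337.0], 0.92), ([229.0, 260.0], 0.78), ([146.0, 248.0], 0.55)]
side rib [([147.0, 248.0], 0.87), ([228.0, 262.0], 0.63), ([299.0, 187.0], 0.18)]
side end_a [([305.0, 331.0], 0.81), ([226.0, 262.0], 0.78), ([144.0, 252.0], 0.7)]
side end_b [([305.0, 331.0], 0.81), ([226.0, 262.0], 0.78), ([144.0, 252.0], 0.7)]
side bottle [([319.0, 131.0], 0.75), ([180.0, 324.0], 0.71)]
side jar []
side tin [([197.0, 176.0], 0.83)]
0.9
```

View pics/scene0.png

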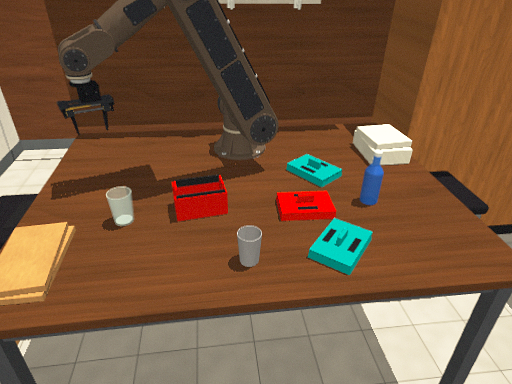

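View pics/side0.png

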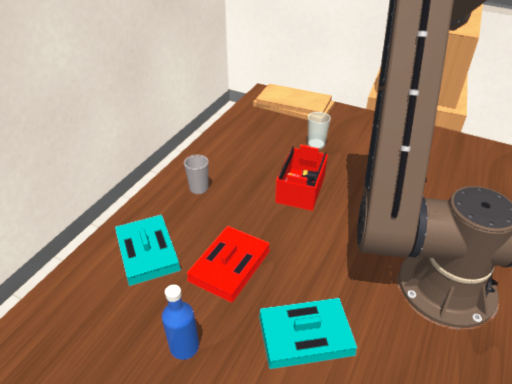

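```bash
cat > h.py <<'E'
from cell import *
import cv2,numpy as np
from scipy.optimize import minimize
def proj(d,X):
    c=np.asarray(X)@np.array(d["R"]).T+np.array(d["t"]); s=c[:,:2]/c[:,2:]
    s=s*(1+d["k1"]*(s**2).sum(1,keepdims=True)); m=np.array(d["mtx"])
    return s*[m[0,0],m[1,1]]+m[:2,2]
def ray(d,p,z):
    m=np.array(d["mtx"]);q=(np.array(p)-m[:2,2])/[m[0,0],m[1,1]];s=q.copy()
    for _ in range(10): s=q/(1+d["k1"]*(s@s))
    R=np.array(d["R"]);C=-R.T@d["t"];v=R.T@np.r_[s,1];return C+v*(z-C[2])/v[2]
def place(P,x,y,a,z=0):
    c,s=np.cos(a),np.sin(a);return np.c_[P[:,0]*c-P[:,1]*s+x,P[:,0]*s+P[:,1]*c+y,P[:,2]+z]
def cub(w,l,z): return np.array([[i*w/2,j*l/2,z] for i,j in((1,1),(1,-1),(-1,-1),(-1,1))])
LID=[np.vstack([cub(140,200,0),cub(132,192,33)]),np.vstack([cub(14,60,33),cub(14,60,63)])]
BOX=[np.vstack([cub(120,180,0),cub(120,180,90)])]
def red(d,seed):
    f=d["frame"].astype(int);m=((f[...,2]>90)&(f[...,1]<60)&(f[...,0]<60)).astype(np.uint8)
    m=cv2.morphologyEx(m,cv2.MORPH_CLOSE,np.ones((9,9)))
    n,L,st,ce=cv2.connectedComponentsWithStats(m)
    i=min((i for i in range(1,n) if st[i,4]>300),key=lambda i:np.hypot(*(ce[i]-seed)))
    return (L==i).astype(np.uint8)
S=4
def draw(d,parts,p,z=0):
    m=np.zeros((384*S,512*S),np.uint8)
    for P in parts:
        h=cv2.convexHull(((proj(d,place(P,*p,z))+.5)*S).astype(np.float32))
        cv2.fillConvexPoly(m,np.round(h).astype(int),1)
    return m
def fit(ds,ms,parts,x0,z=0):
    M=[cv2.resize(m,None,fx=S,fy=S,interpolation=cv2.INTER_NEAREST) for m in ms]
    def c(p):
        r=0
        for d,m in zip(ds,M):
            w=draw(d,parts,(p[0],p[1],p[2]/100),z);r+=1-(w&m).sum()/(w|m).sum()
        return r
    best=min((minimize(c,[x0[0],x0[1],a],method="Nelder-Mead",options=dict(initial_simplex=[[x0[0],x0[1],a],[x0[0]+20,x0[1],a],[x0[0],x0[1]+20,a],[x0[0],x0[1],a+25]],xatol=.1,fatol=1e-4)) for a in (-120,-60,0,60,120)),key=lambda r:r.fun)
    return best.x[0],best.x[1],best.x[2]/100,best.fun
def edges(img,d,parts,p,z=0):
    for P in parts:
        q=proj(d,place(P,*p,z))
        for k in (q[:4],q[4:]): cv2.polylines(img,[np.round(k*16).astype(int)],True,(0,255,0),1,cv2.LINE_AA,4)
E
python3 - <<'E'
from h import *
sc,si=read_camera("scene"),read_camera("side")
out=[]
for n,parts,a,b in(("lid",LID,(305,207),(229,260)),("box",BOX,(201,200),(301,184))):
    ms=[red(sc,a),red(si,b)]
    r0=ray(sc,a,30);r1=ray(si,b,30);r=fit([sc,si],ms,parts,r0[:2])
    print(n,r0,r1,r,np.degrees(r[2]),[int(m.sum()) for m in ms])
    for d,pt in((sc,a),(si,b)):
        f=d["frame"].copy();raw=f[pt[1]-55:pt[1]+55,pt[0]-65:pt[0]+65]
        edges(f,d,parts,r[:3]);out.append(cv2.resize(f[pt[1]-55:pt[1]+55,pt[0]-65:pt[0]+65],(390,290),interpolation=cv2.INTER_CUBIC))
cv2.imwrite("pics/fit.png",np.vstack([np.hstack(out[:2]),np.hstack(out[2:])]))
for n,p,z in(("bottle",(372,195),50),("jar",(120,206),60),("tin",(249,246),50)): print(n,ray(sc,p,z))
E
```

```text
lid [570.73614566 182.9114073   30.        ] [531.93741138 200.51076555  30.        ] (np.float64(536.9047151483642), np.float64(191.23626097559423), np.float64(3.0942682084679496), np.float64(0.10250591349014126)) 177.28850902671988 [1711, 3632]
box [ 485.3798316  -184.56997324   30.        ] [ 483.44290328 -175.37739095   30.        ] (np.float64(489.8697569260391), np.float64(-190.744298932697), np.float64(0.14403227774069083), np.float64(0.21632902135696763)) 8.252441628197657 [1961, 2513]
bottle [550.27993688 437.843592    50.        ]
jar [ 536.92093186 -453.40086388   60.        ]
tin [779.13142403 -43.2129163   50.        ]
```

View pics/fit.png

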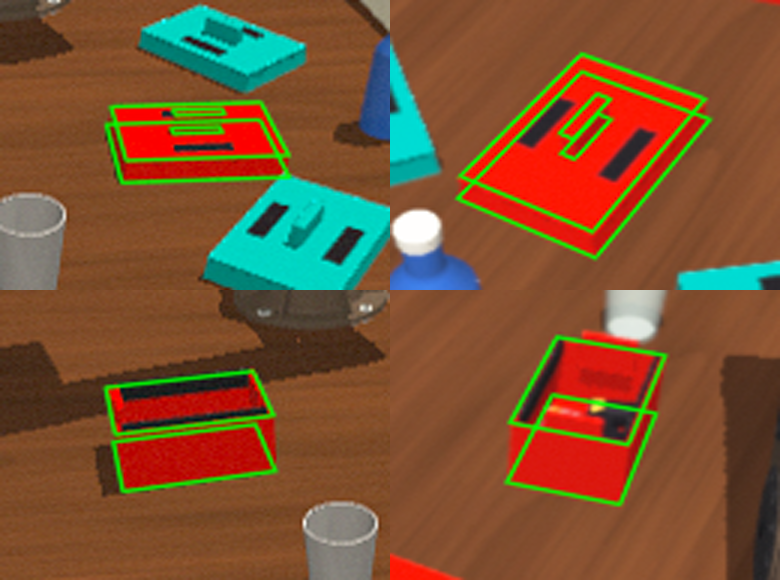

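Candidates in scene: red (305,207), turquoise (314,169) and turquoise (341,246). The crop confirms that (305,207) is the red one with slots and rib on a 140x200 outline, so that is the lid. The box is the red open one at (201,197). I'll go over the box first for a wrist look.

Emit:
jog_arm([
  {"turn": [0,0,8],"slide": [30,48,23],"claw": 100},
  {"turn": [0,0,8],"slide": [30,48,23],"claw": 100},
  {"turn": [0,0,8],"slide": [30,48,23],"claw": 100},
  {"turn": [0,0,8],"slide": [30,48,23],"claw": 100},
  {"turn": [0,0,8],"slide": [30,48,23],"claw": 100},
])

```text
t: 1.62
eef_pos: [398.6, -332.1, 330.6]
tcp_rot: [3.141, 0.0, 1.11]
ft_force: [0.4, -0.6, -0.3]
opening: 0.998
grip_force: 0.0
```

Emit:
jog_arm([
  {"turn": [0,0,8],"slide": [30,48,23],"claw": 100},
  {"turn": [0,0,8],"slide": [30,48,23],"claw": 100},
  {"turn": [0,0,8],"slide": [30,48,23],"claw": 100},
  {"claw": 100},
  {"claw": 100},
])

```text
validation failed for argument at $.ta...
```

```bash
python3 - <<'E'
from h import *
d=read_camera("wrist");s=state();print(s['t'],s['eef_pos'],s['tcp_rot'],d["k1"])
R=np.array(d["R"]);print("cam",-R.T@d["t"],R.round(2).tolist())
f=d["frame"].copy();edges(f,d,BOX,(489.9,-190.7,.144));cv2.imwrite("pics/w0.png",f)
np.save("w0.npy",d,allow_pickle=True)
E
```

```text
1.675 [ 401.35005449 -328.05896987  333.73926709] [ 3.13709086e+00 -4.74841590e-04  1.11976418e+00] -0.05366728321744474
cam [ 428.24582039 -272.37233394  500.19155047] [[0.9, -0.44, 0.0], [-0.43, -0.87, 0.24], [-0.11, -0.21, -0.97]]
```

View pics/w0.png

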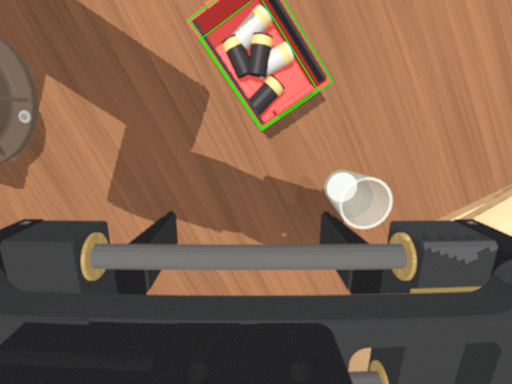

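The wrist view shows the box at about (265,65), matching the projected outline, and the jar at (358,198). I'll move so that the whole box comes into view.

Emit:
jog_arm([
  {"turn": [0,0,8],"slide": [27,4,30],"claw": 100},
  {"turn": [0,0,8],"slide": [27,4,30],"claw": 100},
  {"turn": [0,0,8],"slide": [27,4,30],"claw": 100},
  {"turn": [0,0,0],"slide": [0,0,0],"claw": 100},
  {"turn": [0,0,0],"slide": [0,0,0],"claw": 100},
])

```text
t: 2.3
eef_pos: [478.3, -321.7, 418.6]
tcp_rot: [-3.14, -0.001, 1.523]
ft_force: [0.2, -0.8, -0.5]
opening: 1.0
grip_force: 0.0
```

```bash
python3 - <<'E'
from h import *
d=read_camera("wrist");s=state();print(s['t'],s['eef_pos'],s['tcp_rot'])
f=d["frame"].copy()
hs=f.astype(int);m=((hs[...,2]>90)&(hs[...,1]<70)&(hs[...,0]<70)).astype(np.uint8)
c=proj(d,[[490,-190,60]])[0];print(c)
r0=red(d,c);h=cv2.convexHull(cv2.findNonZero(r0));mm=np.zeros_like(r0);cv2.fillConvexPoly(mm,h,1)
x,y,w,hh=cv2.boundingRect(h);print(x,y,w,hh)
r=fit([d],[mm],BOX,(490,-190));print(r,np.degrees(r[2]))
edges(f,d,BOX,r[:3]);cv2.imwrite("pics/w1.png",f)
E
```

```text
2.35 [ 478.11982315 -321.73261769  418.59872763] [-3.14023244e+00 -9.44207496e-04  1.52286586e+00]
[251.29407369  87.7719302 ]
211 28 68 113
(np.float64(478.24639387736875), np.float64(-193.82566196488347), np.float64(0.1241351297551255), np.float64(0.32644368871132834)) 7.112419024277536
```

View pics/w1.png

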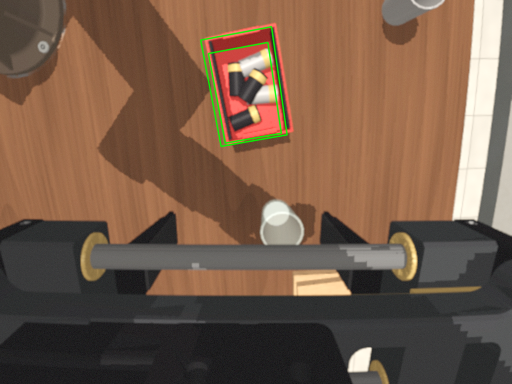

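```bash
python3 - <<'E'
from h import *
d=read_camera("wrist");f=d["frame"].copy();F=f.astype(int)
m=((F[...,2]>2.2*F[...,1])&(F[...,2]>2.2*F[...,0])&(F[...,2]>70)).astype(np.uint8)
m[:15]=0;m[160:]=0;m[:,:190]=0;m[:,310:]=0
n,L,st,_=cv2.connectedComponentsWithStats(m);m=np.isin(L,[i for i in range(1,n) if st[i,4]>20]).astype(np.uint8)
h=cv2.convexHull(cv2.findNonZero(m));mm=np.zeros_like(m);cv2.fillConvexPoly(mm,h,1)
def cat(s): 
    return np.vstack([cub(60,8,90),cub(60,8,111)])+[0,81*s,0]
B2=[np.vstack([BOX[0],cat(1),cat(-1)])]
r=fit([d],[mm],B2,(490,-190));print(r,np.degrees(r[2]))
edges(f,d,[BOX[0],cat(1),cat(-1)],r[:3])
a=np.hstack([x[15:160,190:310] for x in(d["frame"],f)]);cv2.imwrite("pics/w2.png",cv2.resize(a,(800,483),interpolation=cv2.INTER_CUBIC))
np.save("boxpose.npy",r[:3])
E
```

```text
(np.float64(487.72390950317174), np.float64(-191.49668137471213), np.float64(0.14458128865880407), np.float64(0.018445928506904075)) 8.283897636712148
```

View pics/w2.png

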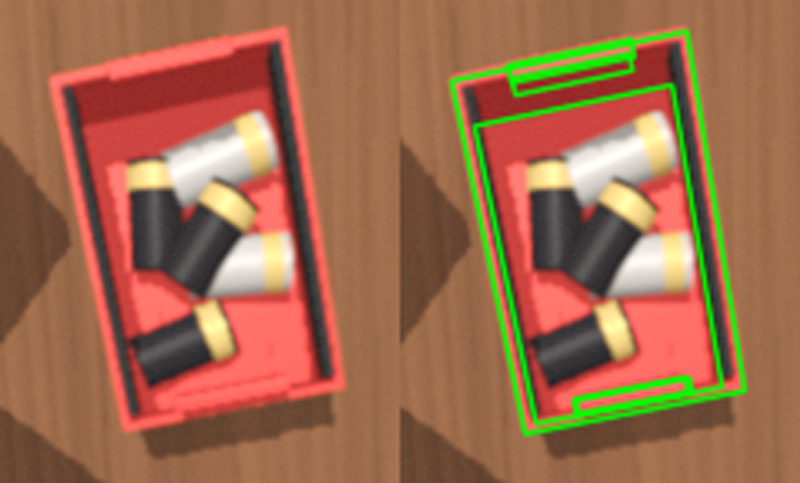

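Box pose is (488,-191.5) at 8.3°, and the outline matches the rim and catches closely. Next is a wrist look at the lid.

Emit:
jog_arm([
  {"turn": [0,0,0],"slide": [8,55,-6],"claw": 100},
  {"turn": [0,0,0],"slide": [8,55,-6],"claw": 100},
  {"turn": [0,0,0],"slide": [8,55,-6],"claw": 100},
  {"turn": [0,0,0],"slide": [8,55,-6],"claw": 100},
  {"turn": [0,0,0],"slide": [8,55,-6],"claw": 100},
])

```text
t: 3.02
eef_pos: [518.3, -45.5, 389.0]
tcp_rot: [-3.141, -0.0, 1.523]
ft_force: [0.9, 0.0, 0.3]
opening: 1.002
grip_force: 0.0
```

Emit:
jog_arm([
  {"turn": [0,0,0],"slide": [8,55,-6],"claw": 60},
  {"turn": [0,0,0],"slide": [8,55,-6],"claw": 60},
  {"turn": [0,0,0],"slide": [0,0,0],"claw": 60},
  {"turn": [0,0,0],"slide": [0,0,0],"claw": 60},
])

```text
t: 3.52
eef_pos: [534.6, 62.7, 377.3]
tcp_rot: [-3.141, 0.0, 1.524]
ft_force: [-0.5, 1.1, 0.2]
opening: 0.636
grip_force: 0.0
```

```bash
python3 - <<'E'
from h import *
d=read_camera("wrist");f=d["frame"].copy();F=f.astype(int);s=state();print(s['t'],s['eef_pos'],s['tcp_rot'])
m=((F[...,2]>2.2*F[...,1])&(F[...,2]>2.2*F[...,0])&(F[...,2]>70)).astype(np.uint8);m[215:]=0
n,L,st,_=cv2.connectedComponentsWithStats(m);i=1+st[1:,4].argmax();m=(L==i).astype(np.uint8)
h=cv2.convexHull(cv2.findNonZero(m));mm=np.zeros_like(m);cv2.fillConvexPoly(mm,h,1);print(cv2.boundingRect(h))
r=fit([d],[mm],[np.vstack(LID)],(537,191));print(r,np.degrees(r[2]),proj(d,[[537,191,33]]))
edges(f,d,LID,r[:3]);x,y,w,hh=cv2.boundingRect(h)
cv2.imwrite("pics/w3.png",cv2.resize(np.hstack([g[max(0,y-10):y+hh+10,max(0,x-10):x+w+10] for g in(d["frame"],f)]),(800,500),interpolation=cv2.INTER_CUBIC))
E
```

```text
3.575 [534.65340925  62.25896317 377.5394799 ] [-3.14140918e+00  2.62134658e-04  1.52349144e+00]
(206, 30, 79, 115)
(np.float64(534.5225554019248), np.float64(192.94615718160372), np.float64(-0.051308922852716446), np.float64(0.03335019846218534)) -2.9397847308229923 [[246.26537179  88.73968739]]
```

View pics/w3.png

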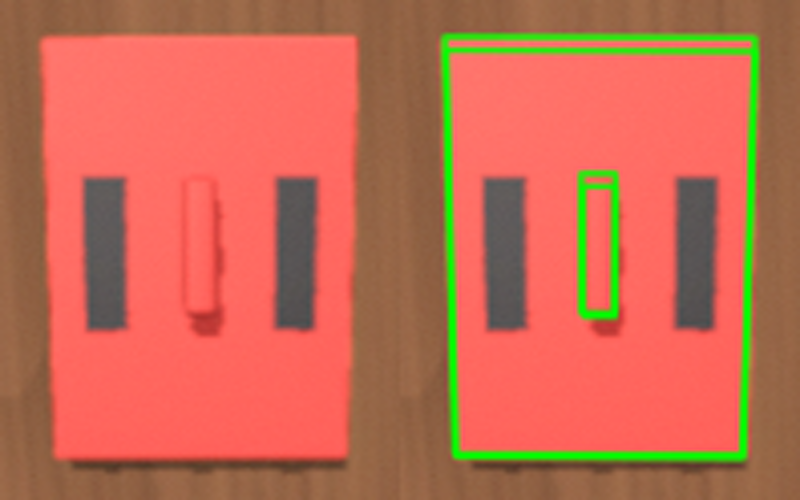

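The wrist view shows the lid centred on (534.5,193) at -2.9°, with the rib projection matching. Moving in to grasp.

Emit:
jog_arm([
  {"turn": [0,0,0],"slide": [0,26,-52],"claw": 60},
  {"turn": [0,0,0],"slide": [0,26,-52],"claw": 60},
  {"turn": [0,0,0],"slide": [0,26,-52],"claw": 60},
  {"turn": [0,0,0],"slide": [0,26,-52],"claw": 60},
  {"turn": [0,0,-0.3],"slide": [0,26,-50],"claw": 60},
])

```text
t: 4.2
eef_pos: [535.2, 192.4, 118.3]
tcp_rot: [3.141, -0.0, 1.517]
ft_force: [1.6, 0.0, 0.4]
opening: 0.603
grip_force: 0.0
```

Emit:
jog_arm([
  {"turn": [0,0,0],"slide": [0,0,-30],"claw": 60},
  {"turn": [0,0,0],"slide": [0,0,-30],"claw": 60},
  {"turn": [0,0,0],"slide": [0,0,-20],"claw": 60},
  {"turn": [0,0,0],"slide": [0,0,0],"claw": 60},
  {"turn": [0,0,0],"slide": [0,0,0],"claw": 60},
])

```text
t: 4.82
eef_pos: [535.5, 192.5, 40.5]
tcp_rot: [3.14, -0.0, 1.518]
ft_force: [1.1, -1.0, 0.3]
opening: 0.599
grip_force: 0.0
```

Emit:
jog_arm([
  {"turn": [0,0,0],"slide": [-1,0.5,-2],"claw": 60},
  {"turn": [0,0,0],"slide": [0,0,0],"claw": 0},
  {"turn": [0,0,0],"slide": [0,0,0],"claw": 0},
  {"turn": [0,0,0],"slide": [0,0,0],"claw": 0},
  {"turn": [0,0,0],"slide": [0,0,0],"claw": 0},
])

```text
t: 5.45
eef_pos: [533.9, 193.8, 37.7]
tcp_rot: [3.141, -0.0, 1.52]
ft_force: [-0.2, -0.5, -0.4]
opening: 0.237
grip_force: 0.0
```

Emit:
jog_arm([
  {"turn": [0,0,0],"slide": [0,0,0],"claw": 0},
  {"turn": [0,0,0],"slide": [0,0,0],"claw": 0},
])

```text
t: 5.7
eef_pos: [533.9, 193.8, 37.6]
tcp_rot: [3.141, -0.0, 1.52]
ft_force: [1.3, 0.3, 1.5]
opening: 0.145
grip_force: 30.0
```

Emit:
jog_arm([
  {"turn": [0,0,0],"slide": [0,0,10],"claw": 0},
  {"turn": [0,0,0],"slide": [0,0,30],"claw": 0},
  {"turn": [0,0,0],"slide": [0,0,40],"claw": 0},
  {"turn": [0,0,0],"slide": [0,0,40],"claw": 0},
  {"turn": [0,0,0],"slide": [0,0,40],"claw": 0},
])

```text
t: 6.32
eef_pos: [533.5, 193.7, 199.5]
tcp_rot: [3.142, 0.0, 1.52]
ft_force: [-0.4, 0.8, -2.0]
opening: 0.147
grip_force: 30.0
```

Emit:
jog_arm([
  {"turn": [0,0,1],"slide": [-4,-30,0],"claw": 0},
  {"turn": [0,0,1.5],"slide": [-5,-45,0],"claw": 0},
  {"turn": [0,0,1.5],"slide": [-5,-45,0],"claw": 0},
  {"turn": [0,0,1.5],"slide": [-5,-45,0],"claw": 0},
  {"turn": [0,0,1.5],"slide": [-5,-45,0],"claw": 0},
])

```text
t: 6.95
eef_pos: [509.4, -17.6, 198.3]
tcp_rot: [3.141, 0.0, 1.643]
ft_force: [1.0, 0.6, -2.3]
opening: 0.149
grip_force: 30.0
```

Emit:
jog_arm([
  {"turn": [0,0,1.5],"slide": [-5,-45,0],"claw": 0},
  {"turn": [0,0,1.5],"slide": [-5,-45,0],"claw": 0},
  {"turn": [0,0,1.2],"slide": [-6,-45,0],"claw": 0},
  {"turn": [0,0,0],"slide": [-6,-39,0],"claw": 0},
  {"turn": [0,0,0],"slide": [0,0,0],"claw": 0},
])

```text
t: 7.58
eef_pos: [487.3, -192.3, 198.0]
tcp_rot: [3.141, 0.0, 1.712]
ft_force: [-1.0, 0.3, -0.6]
opening: 0.145
grip_force: 30.0
```

Emit:
jog_arm([
  {"turn": [0,0,0],"slide": [0,0,0],"claw": 0},
  {"turn": [0,0,0],"slide": [0,0,0],"claw": 0},
])

```text
t: 7.82
eef_pos: [488.0, -189.3, 197.9]
tcp_rot: [3.141, -0.0, 1.716]
ft_force: [-0.8, -0.2, -1.8]
opening: 0.149
grip_force: 30.0
```

```bash
python3 - <<'E'
from h import *
s=state();print(s['t'],s['eef_pos'],s['tcp_rot'],s['moment'])
out=[]
p=s['eef_pos'];yaw=s['tcp_rot'][2]-np.pi/2;b=np.load("boxpose.npy")
for n in("scene","side","wrist"):
    d=read_camera(n);f=d["frame"].copy()
    edges(f,d,LID,(p[0],p[1],yaw),p[2]-37.7)
    if n!="wrist":edges(f,d,BOX,b)
    c=proj(d,[[p[0],p[1],p[2]-50]])[0].astype(int)
    if n=="wrist": c=np.array([256,190])
    h,w=(55,65) if n!="wrist" else (190,224)
    y0,x0=max(0,c[1]-h),max(0,c[0]-w)
    out.append(cv2.resize(f[y0:y0+2*h,x0:x0+2*w],(390,290),interpolation=cv2.INTER_CUBIC))
cv2.imwrite("pics/held.png",np.vstack([np.hstack(out[:2]),np.hstack([out[2],out[2]*0])]))
E
```

```text
7.825 [ 487.9774668  -189.34750008  197.85073603] [ 3.14145072e+00 -6.82798925e-05  1.71612676e+00] [ 0.03282137 -0.11522735  0.05760517]
```

View pics/held.png

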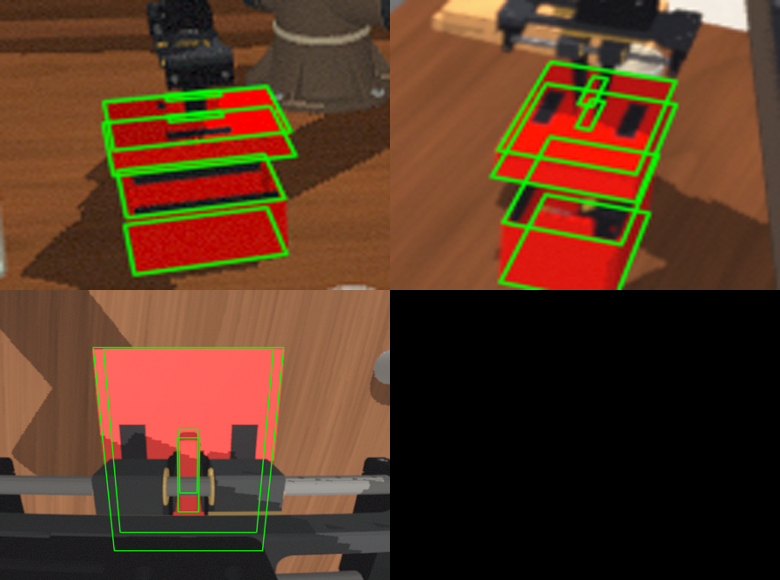

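In the held picture the lid outline matches in all three views, and the lid is straight above the box. Lowering it.

Emit:
jog_arm([
  {"turn": [0,0,0],"slide": [-0.4,-1.3,-25],"claw": 0},
  {"turn": [0,0,0],"slide": [0,0,-25],"claw": 0},
  {"turn": [0,0,0],"slide": [0,0,-15],"claw": 0},
  {"turn": [0,0,0],"slide": [0,0,-6],"claw": 0},
  {"turn": [0,0,0],"slide": [0,0,0],"claw": 0},
])

```text
t: 8.6
eef_pos: [487.7, -191.5, 126.8]
tcp_rot: [3.141, 0.0, 1.715]
ft_force: [-0.5, 0.5, -2.0]
opening: 0.141
grip_force: 30.0
```

Emit:
jog_arm([
  {"turn": [0,0,0],"slide": [0,0,-2],"claw": 0},
  {"turn": [0,0,0],"slide": [0,0,0],"claw": 0},
  {"turn": [0,0,0],"slide": [0,0,0],"claw": 0},
])

```text
t: 8.98
eef_pos: [487.6, -191.6, 125.0]
tcp_rot: [3.141, 0.0, 1.715]
ft_force: [-0.3, -0.5, -2.3]
opening: 0.145
grip_force: 30.0
```

Emit:
jog_arm([
  {"turn": [0,0,0],"slide": [0,0.5,-2],"claw": 0},
  {"turn": [0,0,0],"slide": [0,0,0],"claw": 0},
  {"turn": [0,0,0],"slide": [0,0,0],"claw": 0},
])

```text
t: 9.35
eef_pos: [487.5, -191.0, 122.6]
tcp_rot: [3.142, -0.0, 1.715]
ft_force: [-0.4, -0.6, -1.8]
opening: 0.146
grip_force: 30.0
```

Emit:
jog_arm([
  {"turn": [0,0,0],"slide": [0,0,-1],"claw": 0},
  {"turn": [0,0,0],"slide": [0,0,0],"claw": 0},
  {"turn": [0,0,0],"slide": [0,0,0],"claw": 0},
])

```text
t: 9.72
eef_pos: [487.5, -191.1, 121.6]
tcp_rot: [3.142, -0.0, 1.715]
ft_force: [-0.6, 1.0, -1.7]
opening: 0.146
grip_force: 30.0
```

Emit:
jog_arm([
  {"turn": [0,0,0],"slide": [0,0,-0.5],"claw": 0},
  {"turn": [0,0,0],"slide": [0,0,0],"claw": 0},
])

```text
t: 9.98
eef_pos: [487.5, -191.0, 121.1]
tcp_rot: [3.142, -0.0, 1.715]
ft_force: [-0.3, 0.5, -1.7]
opening: 0.149
grip_force: 30.0
```

Emit:
jog_arm([
  {"turn": [0,0,0],"slide": [0,0,-0.4],"claw": 0},
  {"turn": [0,0,0],"slide": [0,0,0],"claw": 0},
])

```text
t: 10.22
eef_pos: [487.5, -191.0, 120.7]
tcp_rot: [3.142, -0.0, 1.715]
ft_force: [0.6, -0.9, -2.2]
opening: 0.143
grip_force: 30.0
```

Emit:
jog_arm([
  {"turn": [0,0,0],"slide": [0,0,-0.4],"claw": 0},
  {"turn": [0,0,0],"slide": [0,0,0],"claw": 0},
])

```text
t: 10.48
eef_pos: [487.5, -191.1, 120.7]
tcp_rot: [3.141, 0.0, 1.715]
ft_force: [-1.2, 1.7, 4.2]
opening: 0.143
grip_force: 30.0
```

Emit:
jog_arm([
  {"turn": [0,0,0],"slide": [0,0,-0.3],"claw": 0},
  {"turn": [0,0,0],"slide": [0,0,0],"claw": 0},
])

```text
t: 10.72
eef_pos: [487.5, -191.1, 120.6]
tcp_rot: [3.141, 0.0, 1.715]
ft_force: [-3.6, 1.5, 8.9]
opening: 0.15
grip_force: 30.0
```

Emit:
jog_arm([
  {"turn": [0,0,0],"slide": [0,0,0.5],"claw": 0},
  {"turn": [0,0,0],"slide": [0,0,0],"claw": 0},
  {"turn": [0,0,0],"slide": [0,0,0],"claw": 30},
  {"turn": [0,0,0],"slide": [0,0,0],"claw": 45},
  {"turn": [0,0,0],"slide": [0,0,0],"claw": 45},
])

```text
t: 11.35
eef_pos: [487.5, -191.1, 120.5]
tcp_rot: [3.141, 0.0, 1.715]
ft_force: [0.3, -0.5, 0.1]
opening: 0.403
grip_force: 0.0
```

Emit:
jog_arm([
  {"turn": [0,0,0],"slide": [0,0,20],"claw": 45},
  {"turn": [0,0,0],"slide": [0,0,40],"claw": 0},
  {"turn": [0,0,0],"slide": [0,0,0],"claw": 0},
  {"turn": [0,0,0],"slide": [0,0,0],"claw": 0},
  {"turn": [0,0,0],"slide": [0,0,0],"claw": 0},
])

```text
t: 11.98
eef_pos: [487.1, -190.9, 179.6]
tcp_rot: [-3.14, -0.001, 1.715]
ft_force: [-0.8, 0.6, -0.2]
opening: 0.088
grip_force: 0.0
```

```bash
cat > look.py <<'E'
from h import *
import sys
s=state();print(s['t'],s['eef_pos'],s['tcp_rot'],np.round(s['ft_force'],1))
b=np.load("boxpose.npy");out=[]
for n in("scene","side"):
    d=read_camera(n);f=d["frame"];g=f.copy()
    edges(g,d,LID,b,83-float(sys.argv[2]));edges(g,d,BOX,b)
    c=proj(d,[[b[0],b[1],80]])[0].astype(int)
    out.append(np.hstack([cv2.resize(k[c[1]-50:c[1]+50,c[0]-65:c[0]+65],(390,290),interpolation=cv2.INTER_CUBIC) for k in(f,g)]))
cv2.imwrite(sys.argv[1],np.vstack(out))
E
python3 look.py pics/on.png 0
```

```text
11.975 [ 487.14003107 -190.8720664   179.59957085] [-3.14036656e+00 -9.74264642e-04  1.71504507e+00] [-0.8  0.6 -0.2]
```

View pics/on.png

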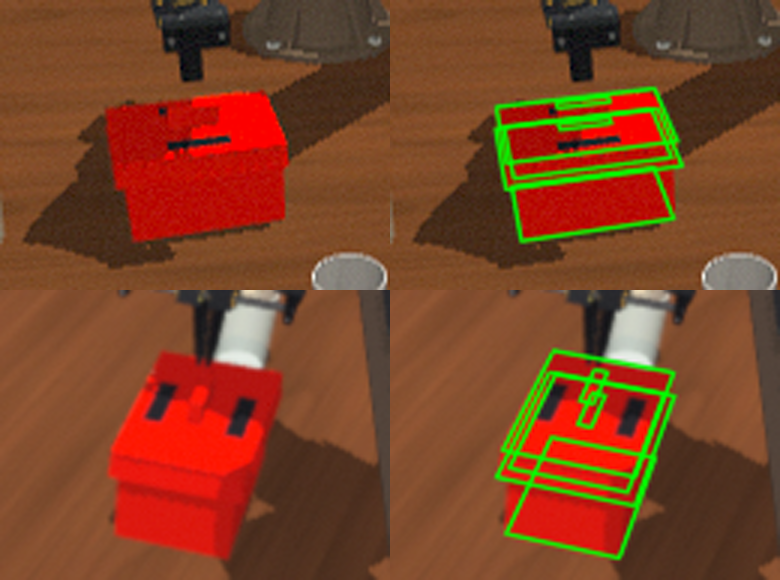

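The lid sits level and square on the catches, released. Next is the press at end_a.

Emit:
jog_arm([
  {"turn": [0,0,0],"slide": [-5,35,-10],"claw": 0},
  {"turn": [0,0,0],"slide": [-4.8,35.3,-20],"claw": 0},
  {"turn": [0,0,0],"slide": [0,0,-20],"claw": 0},
  {"turn": [0,0,0],"slide": [0,0,-7],"claw": 0},
  {"turn": [0,0,0],"slide": [0,0,0],"claw": 0},
])

```text
t: 12.7
eef_pos: [477.7, -121.0, 123.3]
tcp_rot: [-3.141, -0.0, 1.715]
ft_force: [0.1, 0.4, 0.2]
opening: 0.002
grip_force: 0.0
```

Emit:
jog_arm([
  {"turn": [0,0,0],"slide": [0,0,-2],"claw": 0},
  {"turn": [0,0,0],"slide": [0,0,-1],"claw": 0},
  {"turn": [0,0,0],"slide": [0,0,0],"claw": 0},
])

```text
t: 13.08
eef_pos: [477.8, -120.9, 120.8]
tcp_rot: [3.141, 0.0, 1.715]
ft_force: [0.4, 0.3, 0.3]
opening: 0.01
grip_force: 0.0
```

Emit:
jog_arm([
  {"turn": [0,0,0],"slide": [0,0,-2],"claw": 0},
  {"turn": [0,0,0],"slide": [0,0,-1],"claw": 0},
  {"turn": [0,0,0],"slide": [0,0,-1],"claw": 0},
  {"turn": [0,0,0],"slide": [0,0,0],"claw": 0},
])

```text
t: 13.58
eef_pos: [477.6, -120.7, 116.4]
tcp_rot: [-3.141, -0.0, 1.715]
ft_force: [-0.4, 0.4, -0.7]
opening: 0.004
grip_force: 0.0
```

Emit:
jog_arm([
  {"turn": [0,0,0],"slide": [0,0,-0.5],"claw": 0},
  {"turn": [0,0,0],"slide": [0,0,-0.5],"claw": 0},
  {"turn": [0,0,0],"slide": [0,0,0],"claw": 0},
])

```text
t: 13.95
eef_pos: [477.7, -120.8, 115.8]
tcp_rot: [3.141, 0.0, 1.715]
ft_force: [-1.0, 0.4, 4.8]
opening: 0.005
grip_force: 2.3
```

Emit:
jog_arm([
  {"turn": [0,0,0],"slide": [0,0,-0.5],"claw": 0},
  {"turn": [0,0,0],"slide": [0,0,-0.5],"claw": 0},
])

```text
t: 14.2
eef_pos: [477.7, -120.8, 114.8]
tcp_rot: [3.141, 0.0, 1.715]
ft_force: [-1.9, 0.8, 5.8]
opening: -0.0
grip_force: 2.8
```

Emit:
jog_arm([
  {"turn": [0,0,0],"slide": [0,0,-1],"claw": 0},
  {"turn": [0,0,0],"slide": [0,0,-1],"claw": 0},
  {"turn": [0,0,0],"slide": [0,0,-1],"claw": 0},
  {"turn": [0,0,0],"slide": [0,0,-1],"claw": 0},
  {"turn": [0,0,0],"slide": [0,0,0],"claw": 0},
])

```text
t: 14.82
eef_pos: [477.7, -120.6, 110.7]
tcp_rot: [3.141, -0.0, 1.715]
ft_force: [-0.1, 2.5, 4.4]
opening: 0.005
grip_force: 2.2
```

Emit:
jog_arm([
  {"turn": [0,0,0],"slide": [0,0,-0.5],"claw": 0},
  {"turn": [0,0,0],"slide": [0,0,-0.6],"claw": 0},
])

```text
t: 15.08
eef_pos: [477.7, -120.6, 109.6]
tcp_rot: [3.141, -0.0, 1.715]
ft_force: [-1.2, 2.3, 5.5]
opening: 0.003
grip_force: 3.0
```

Emit:
jog_arm([
  {"turn": [0,0,0],"slide": [0,0,-0.5],"claw": 0},
  {"turn": [0,0,0],"slide": [0,0,-0.5],"claw": 0},
])

```text
t: 15.32
eef_pos: [477.7, -120.6, 108.6]
tcp_rot: [3.141, -0.0, 1.715]
ft_force: [-1.1, 2.2, 5.2]
opening: 0.005
grip_force: 3.0
```

Emit:
jog_arm([
  {"turn": [0,0,0],"slide": [0,0,-0.6],"claw": 0},
  {"turn": [0,0,0],"slide": [0,0,-0.7],"claw": 0},
])

```text
t: 15.58
eef_pos: [477.7, -120.5, 107.4]
tcp_rot: [3.141, -0.0, 1.715]
ft_force: [-2.8, 4.2, 10.6]
opening: 0.006
grip_force: 5.2
```

Emit:
jog_arm([
  {"turn": [0,0,0],"slide": [0,0,-0.4],"claw": 0},
  {"turn": [0,0,0],"slide": [0,0,0],"claw": 0},
])

```text
t: 15.82
eef_pos: [477.7, -120.5, 107.2]
tcp_rot: [3.141, -0.0, 1.715]
ft_force: [-1.8, 3.7, 9.7]
opening: 0.005
grip_force: 5.2
```

Emit:
jog_arm([
  {"turn": [0,0,0],"slide": [0,0,-0.5],"claw": 0},
  {"turn": [0,0,0],"slide": [0,0,0],"claw": 0},
])

```text
t: 16.08
eef_pos: [477.7, -120.4, 106.9]
tcp_rot: [3.141, -0.0, 1.715]
ft_force: [-2.8, 5.0, 12.0]
opening: 0.003
grip_force: 6.7
```

Emit:
jog_arm([
  {"turn": [0,0,0],"slide": [0,0,-0.6],"claw": 0},
  {"turn": [0,0,0],"slide": [0,0,0],"claw": 0},
])

```text
t: 16.32
eef_pos: [477.8, -120.4, 106.7]
tcp_rot: [3.141, -0.0, 1.715]
ft_force: [-3.9, 4.8, 18.1]
opening: 0.001
grip_force: 9.3
```

Emit:
jog_arm([
  {"turn": [0,0,0],"slide": [0,0,-0.3],"claw": 0},
  {"turn": [0,0,0],"slide": [0,0,0],"claw": 0},
])

```text
t: 16.58
eef_pos: [477.8, -120.4, 106.6]
tcp_rot: [3.141, 0.0, 1.715]
ft_force: [-5.1, 5.9, 22.2]
opening: 0.005
grip_force: 11.1
```

Emit:
jog_arm([
  {"turn": [0,0,0],"slide": [0,0,0],"claw": 0},
  {"turn": [0,0,0],"slide": [0,0,0],"claw": 0},
  {"turn": [0,0,0],"slide": [0,0,0],"claw": 0},
  {"turn": [0,0,0],"slide": [0,0,0],"claw": 0},
  {"turn": [0,0,0],"slide": [0,0,0],"claw": 0},
])

```text
t: 17.2
eef_pos: [477.8, -120.4, 106.6]
tcp_rot: [3.141, 0.0, 1.715]
ft_force: [-5.3, 6.0, 22.4]
opening: 0.004
grip_force: 11.1
```

Emit:
jog_arm([
  {"turn": [0,0,0],"slide": [0,0,0],"claw": 0},
  {"turn": [0,0,0],"slide": [0,0,0],"claw": 0},
  {"turn": [0,0,0],"slide": [0,0,0],"claw": 0},
  {"turn": [0,0,0],"slide": [0,0,0],"claw": 0},
  {"turn": [0,0,0],"slide": [0,0,0],"claw": 0},
])

```text
t: 17.82
eef_pos: [477.7, -120.4, 106.6]
tcp_rot: [3.141, 0.0, 1.715]
ft_force: [-5.1, 5.6, 21.5]
opening: 0.002
grip_force: 11.1
```

Emit:
jog_arm([
  {"turn": [0,0,0],"slide": [0,0,20],"claw": 0},
  {"turn": [0,0,0],"slide": [0,0,40],"claw": 0},
  {"turn": [0,0,0],"slide": [6.8,-47.6,0],"claw": 0},
  {"turn": [0,0,0],"slide": [6.8,-47.6,0],"claw": 0},
  {"turn": [0,0,0],"slide": [6.8,-47.6,0],"claw": 0},
])

```text
t: 18.45
eef_pos: [498.2, -265.1, 165.3]
tcp_rot: [3.141, 0.0, 1.715]
ft_force: [0.4, -0.1, -0.3]
opening: 0.002
grip_force: 0.0
```

Emit:
jog_arm([
  {"turn": [0,0,0],"slide": [0,0,0],"claw": 0},
  {"turn": [0,0,0],"slide": [0,0,-20],"claw": 0},
  {"turn": [0,0,0],"slide": [0,0,-15],"claw": 0},
  {"turn": [0,0,0],"slide": [0,0,-7],"claw": 0},
  {"turn": [0,0,0],"slide": [0,0,0],"claw": 0},
])

```text
t: 19.08
eef_pos: [498.1, -263.1, 123.0]
tcp_rot: [-3.141, -0.001, 1.716]
ft_force: [-0.7, 0.1, 1.3]
opening: 0.004
grip_force: 0.0
```

Emit:
jog_arm([
  {"turn": [0,0,0],"slide": [0,0,-2],"claw": 0},
  {"turn": [0,0,0],"slide": [0,0,-2],"claw": 0},
  {"turn": [0,0,0],"slide": [0,0,-2],"claw": 0},
  {"turn": [0,0,0],"slide": [0,0,0],"claw": 0},
])

```text
t: 19.58
eef_pos: [498.1, -263.5, 117.3]
tcp_rot: [-3.142, -0.0, 1.715]
ft_force: [0.1, 1.1, 0.7]
opening: 0.007
grip_force: 0.0
```

Emit:
jog_arm([
  {"turn": [0,0,0],"slide": [0,0,-0.5],"claw": 0},
  {"turn": [0,0,0],"slide": [0,0,-0.5],"claw": 0},
])

```text
t: 19.82
eef_pos: [498.2, -263.6, 116.6]
tcp_rot: [3.141, 0.0, 1.715]
ft_force: [-1.8, 1.0, 4.8]
opening: 0.004
grip_force: 2.7
```

Emit:
jog_arm([
  {"turn": [0,0,0],"slide": [0,0,-0.5],"claw": 0},
  {"turn": [0,0,0],"slide": [0,0,0],"claw": 0},
])

```text
t: 20.08
eef_pos: [498.2, -263.7, 116.4]
tcp_rot: [3.141, 0.001, 1.715]
ft_force: [-2.3, 0.1, 6.5]
opening: 0.007
grip_force: 3.2
```

Emit:
jog_arm([
  {"turn": [0,0,0],"slide": [0,0,-0.5],"claw": 0},
  {"turn": [0,0,0],"slide": [0,0,-0.5],"claw": 0},
  {"turn": [0,0,0],"slide": [0,0,0],"claw": 0},
])

```text
t: 20.45
eef_pos: [498.2, -263.7, 115.5]
tcp_rot: [3.141, 0.001, 1.715]
ft_force: [-1.6, 1.1, 7.7]
opening: 0.003
grip_force: 3.8
```

Emit:
jog_arm([
  {"turn": [0,0,0],"slide": [0,0,-0.7],"claw": 0},
  {"turn": [0,0,0],"slide": [0,0,-0.7],"claw": 0},
  {"turn": [0,0,0],"slide": [0,0,0],"claw": 0},
])

```text
t: 20.82
eef_pos: [498.2, -263.7, 114.1]
tcp_rot: [3.141, 0.001, 1.715]
ft_force: [-1.8, -0.7, 8.7]
opening: 0.01
grip_force: 3.7
```

Emit:
jog_arm([
  {"turn": [0,0,0],"slide": [0,0,-0.7],"claw": 0},
  {"turn": [0,0,0],"slide": [0,0,-0.7],"claw": 0},
  {"turn": [0,0,0],"slide": [0,0,0],"claw": 0},
])

```text
t: 21.2
eef_pos: [498.2, -263.8, 112.7]
tcp_rot: [3.141, 0.001, 1.715]
ft_force: [-2.4, 0.3, 7.7]
opening: 0.003
grip_force: 3.7
```

Emit:
jog_arm([
  {"turn": [0,0,0],"slide": [0,0,-0.8],"claw": 0},
  {"turn": [0,0,0],"slide": [0,0,-0.8],"claw": 0},
  {"turn": [0,0,0],"slide": [0,0,0],"claw": 0},
])

```text
t: 21.58
eef_pos: [498.2, -263.8, 111.1]
tcp_rot: [3.141, 0.001, 1.715]
ft_force: [-1.2, -0.8, 7.0]
opening: 0.006
grip_force: 3.6
```

Emit:
jog_arm([
  {"turn": [0,0,0],"slide": [0,0,-0.7],"claw": 0},
  {"turn": [0,0,0],"slide": [0,0,-0.5],"claw": 0},
  {"turn": [0,0,0],"slide": [0,0,0],"claw": 0},
])

```text
t: 21.95
eef_pos: [498.2, -263.8, 109.9]
tcp_rot: [3.141, 0.001, 1.715]
ft_force: [-1.7, -0.3, 8.0]
opening: 0.006
grip_force: 3.8
```

Emit:
jog_arm([
  {"turn": [0,0,0],"slide": [0,0,-0.6],"claw": 0},
  {"turn": [0,0,0],"slide": [0,0,-0.6],"claw": 0},
  {"turn": [0,0,0],"slide": [0,0,0],"claw": 0},
])

```text
t: 22.32
eef_pos: [498.2, -263.9, 108.8]
tcp_rot: [3.141, 0.001, 1.715]
ft_force: [-1.5, -0.7, 7.2]
opening: 0.004
grip_force: 3.7
```

Emit:
jog_arm([
  {"turn": [0,0,0],"slide": [0,0,-0.6],"claw": 0},
  {"turn": [0,0,0],"slide": [0,0,-0.5],"claw": 0},
  {"turn": [0,0,0],"slide": [0,0,0],"claw": 0},
])

```text
t: 22.7
eef_pos: [498.2, -263.9, 107.7]
tcp_rot: [3.141, 0.001, 1.715]
ft_force: [-1.8, -1.1, 8.4]
opening: 0.001
grip_force: 3.8
```

Emit:
jog_arm([
  {"turn": [0,0,0],"slide": [0,0,-0.5],"claw": 0},
  {"turn": [0,0,0],"slide": [0,0,-0.5],"claw": 0},
  {"turn": [0,0,0],"slide": [0,0,0],"claw": 0},
])

```text
t: 23.08
eef_pos: [498.2, -263.9, 106.7]
tcp_rot: [3.141, 0.001, 1.715]
ft_force: [-2.4, -0.1, 8.4]
opening: 0.006
grip_force: 3.9
```

Emit:
jog_arm([
  {"turn": [0,0,0],"slide": [0,0,-0.5],"claw": 0},
  {"turn": [0,0,0],"slide": [0,0,-0.5],"claw": 0},
  {"turn": [0,0,0],"slide": [0,0,0],"claw": 0},
])

```text
t: 23.45
eef_pos: [498.2, -264.0, 105.7]
tcp_rot: [3.141, 0.001, 1.715]
ft_force: [-2.7, -1.3, 7.3]
opening: 0.004
grip_force: 4.1
```

Emit:
jog_arm([
  {"turn": [0,0,0],"slide": [0,0,-0.5],"claw": 0},
  {"turn": [0,0,0],"slide": [0,0,-0.5],"claw": 0},
  {"turn": [0,0,0],"slide": [0,0,0],"claw": 0},
])

```text
t: 23.82
eef_pos: [498.2, -264.0, 105.5]
tcp_rot: [3.141, 0.001, 1.715]
ft_force: [-5.8, 0.3, 17.6]
opening: 0.004
grip_force: 8.8
```

Emit:
jog_arm([
  {"turn": [0,0,0],"slide": [0,0,-0.3],"claw": 0},
  {"turn": [0,0,0],"slide": [0,0,0],"claw": 0},
])

```text
t: 24.08
eef_pos: [498.2, -264.0, 105.5]
tcp_rot: [3.14, 0.002, 1.715]
ft_force: [-6.2, 0.9, 20.6]
opening: 0.005
grip_force: 10.4
```

Emit:
jog_arm([
  {"turn": [0,0,0],"slide": [0,0,-0.1],"claw": 0},
  {"turn": [0,0,0],"slide": [0,0,0],"claw": 0},
  {"turn": [0,0,0],"slide": [0,0,0],"claw": 0},
  {"turn": [0,0,0],"slide": [0,0,0],"claw": 0},
  {"turn": [0,0,0],"slide": [0,0,0],"claw": 0},
])

```text
t: 24.7
eef_pos: [498.2, -264.0, 105.5]
tcp_rot: [3.14, 0.002, 1.715]
ft_force: [-5.8, 1.6, 21.9]
opening: 0.004
grip_force: 10.9
```

Emit:
jog_arm([
  {"turn": [0,0,0],"slide": [0,0,0],"claw": 0},
  {"turn": [0,0,0],"slide": [0,0,0],"claw": 0},
  {"turn": [0,0,0],"slide": [0,0,0],"claw": 0},
  {"turn": [0,0,0],"slide": [0,0,0],"claw": 0},
  {"turn": [0,0,0],"slide": [0,0,0],"claw": 0},
])

```text
t: 25.32
eef_pos: [498.3, -264.0, 105.5]
tcp_rot: [3.14, 0.002, 1.715]
ft_force: [-6.0, 1.6, 22.3]
opening: 0.005
grip_force: 10.9
```

Emit:
jog_arm([
  {"turn": [0,0,0],"slide": [0,0,20],"claw": 0},
  {"turn": [0,0,0],"slide": [0,0,40],"claw": 0},
  {"turn": [0,0,0],"slide": [0,-40,40],"claw": 0},
  {"turn": [0,0,0],"slide": [0,-45,40],"claw": 0},
  {"turn": [0,0,0],"slide": [0,-45,40],"claw": 0},
])

```text
t: 25.95
eef_pos: [497.9, -394.7, 285.1]
tcp_rot: [3.141, 0.0, 1.715]
ft_force: [-0.3, -0.0, -0.8]
opening: 0.002
grip_force: 0.0
```

```bash
sed -i 's/^b=np.load.*/&\nw=read_camera("wrist")["frame"]/' look.py; python3 look.py pics/end.png 10.5
```

```text
25.95 [ 497.88420163 -394.66539195  285.13312224] [3.14126844e+00 1.95553890e-04 1.71532699e+00] [-0.3 -0.  -0.8]
```

View pics/end.png

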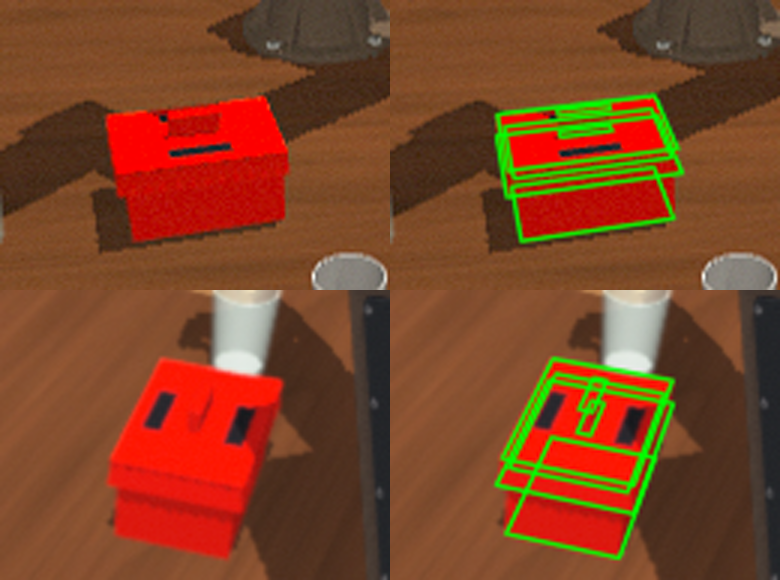

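End picture: the lid is level and fully down on the box (scene 195,135; side 195,420), with the skirt over the rim, the gripper clear and the jar standing. Both ends stopped on the seal at matching heights, about 105.5–106. Handing in.

```bash
python3 -c "
from cell import *
print(job_done())"
```

```text
the job is handed in; nothing more can be done
None
```

The lid is on the box, pressed first at end_a and then at end_b with about 22 N for over a second each, and released; it looks level in the last picture, and the job was handed in at about 26 s of the 64 s allowed.

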